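# Standardise the bean colour meter

## Task

Standardise the colour meter: set the tile standard down on the meter's deck in front of the V locator and slide it gently into the V until it bears on both flanks and the back stop at once; hold it pressed home for a moment (about a kilogram of push is plenty), easing it from side to side so that both flanks carry. Then let go without shifting it, press the read key right down and let it come up again. The standard is delicate: keep it upright and never ram it. Leave the sample cup, the loupe and the tweezers where they are.

Things in the scene. Friction and masses are not known exactly. Their poses are not given: they have to be found in the camera images.
- standard_center (a point): The tile standard, loose and upright on the bench left or right of the meter: a round aluminium holder 62 mm in diameter and 16 mm high with an upright black knob on its axis, 21 mm in diameter and 32 mm tall (48 mm overall; 0.18 to 0.29 kg). The point is on the axis, 24 mm above the underside and 24 mm below the top of the knob. Round: its turn about z does not matter.
- meter: The colour meter: a white box 300 mm (x) by 180 mm (y), its flat deck 85 mm above the bench; too heavy to move. The origin is under its middle, at bench level; x points to its rear (away from the robot), y to its left, z up. The deck is empty but for the V locator at the rear, the read key and a flat display at the front. Sliding the standard on the deck takes 1 to 2 N.
- port (a point): Centre of the round glass port, at deck level, 45 mm in +x of the meter's middle; axes as the meter's. The standard's axis, when seated in the V, lies near here. But the locator is clamped through slots and differs each time: the seat may lie up to 8 mm in x and 4 mm in y from this point, so it must be felt. Set down 40 mm in -x of this point, the standard is clear of the locator.
- v_stop (a point): Where the middle of the back stop would be, at deck level, if the locator were clamped right over the port (31 mm in +x of the port; the real one is off by as much as the seat). The locator is a rigid steel V, 14 mm high, open towards -x: two straight flanks that touch a seated standard 50 degrees left and right of +x, and between them the flat stop, 22 mm wide. Its mouth is 86 mm wide; its foot and clamp screws are lower.
- key_top (a point): Top centre of the read key: a round grey push button 22 mm in diameter in a black collar 38 mm in diameter, on the deck near its front left corner (157 mm in -x and 55 mm in +y of the port). Its top is 21 mm above the deck and 9 mm above the collar; it is pressed straight down.
- key (a joint): Travel of the read key in m: 0 up, 0.005 fully down. A spring returns it; fully down takes about 4 N.
- cup_center (a point): Sample cup, left alone: black, open, full of beans, 62 mm in diameter, 30 mm high; point at half height. It stands on the other side of the meter from the standard.
- loupe_center (a point): Loupe, left alone: black stepped cylinder 42 mm in diameter, 42 mm high; point at half height. It stands to the left, farther from the robot.
- tweezers_center (a point): Steel tweezers, left alone: 120 mm long, 12 mm wide, 7 mm high, lying flat to the right, farther from the robot; point at the middle.
Not all that is in view belongs to the job. What is shaped like the part that bears standard_center but orange is not meant.

How it is judged:
By the outcome, as a careful person would: the job done as asked, in the order asked, and still so for the second after the job is handed in, with the robot touching nothing.
It also fails if it takes over 72 s, if anything falls off the work surface, if the arm or the gripper's body presses on something with over 40 N, if the wrist force passes 120 N, or if a joint passes its speed limit or range.

## Robot

A 6-joint arm with a two-finger parallel gripper is mounted at the origin on the work surface. World frame = base frame: x ahead of the robot, y to its left, z up, the work surface at z = 0. Lengths are in mm, angles in rad, forces in N, time in s.
With the tool pointing down it reaches from about 250 to 725 mm from the base axis. Payload 9.7 kg.
Tool frame: the origin (TCP) lies between the finger pads; the fingertips stand 11 mm ahead of it and the grasp point (between the pads) lies 8 mm behind it; z points along the fingers, y is the direction in which the jaws open and shut (so a half turn about z gives the same grasp; the last joint's range is limited). The gripper opens to 85 mm and grips with 20 to 120 N. Pads are 22 mm wide; open, the fingers measure 114 mm over their backs; the gripper's body (76 mm by 85 mm) begins 54 mm behind the grasp point. The pads swing forward as they close: fully open they stand 13 mm farther back than shut.
Start: joints at [-1.139, 0.087, 0.176, 1.66, 0, 1.571], TCP at [230.175, -499.516, 242.284] pointing down, gripper open.
Joint ranges: [-3.13, 3.13], [-0.85, 1.81], [-1.15, 1.24], [-2.2, 2.28], [-1.44, 1.52], [-3.14, 3.14]. Speed limits (rad/s): [2.22, 2.22, 2.57, 3.14, 3.14, 3.14].

## Interface

Orientations are given as a rotation vector (axis times angle).
In Python, from cell import bot, eyes gives the robot as it stands. The module is installed in compiled form; this text tells all that it offers.
- The arm moves only by the tool servo_tool, never from a script. Its argument "deltas" is a list of rows, each a list of 4 numbers: the shift along the tool's x, y, z in cm, then the turn about the tool's z in rad. In form: [[dx, dy, dz, yaw], ...]. A call has 1 to 20 rows; each row shifts and turns the commanded pose from where the row before left it, along the tool's axes as they then stand; what a row does not reach is not made up. A row lasts 1/10 s, in which the tool goes at most 50 mm and 8.59 degrees, less where a joint would pass 70% of its speed; a pose out of reach is approached as far as the arm can. A call is refused whole if a number of a shift passes 5 or a number of a turn 0.15, either way. A call with a gripper value outside its range is refused whole. "gripper" is the opening, from 0 (shut) to 1 (fully open), set as the call begins (left out, the last holds). The fingers move at their own pace and stop on an object; "grip_force" is the grip in N (left out, the last holds). Time passes only in rows, so rows that do not move let the fingers close. It gives the time, the measured TCP pose, the force and the opening at its end, in the units of the state.
- bot.get_obs(): the state, without advancing time (a new reading comes with each control period).
- eyes.snapshot(name): name is "scene" or "top" or "wrist"; returns (picture, depth): 420x560x3 uint8, red, green, blue; 420x560 float32, mm along the optical axis (not along the pixel's ray), 0 where there is no reading.
- eyes.camera_params(name): a dict with "intrinsics" (3x3 intrinsics, pixels), "rvec" (rotation vector, rad) and "tvec" (3), from world to camera coordinates, as OpenCV has them; the wrist camera has in their place "hand_eye" (4x4, takes a point from camera to tool coordinates, whose origin is the TCP and whose axes are the flange's). Camera axes: x right, y down, z forward; pixel columns grow to the right and rows downward; lengths in mm; the calibration is good to about 2 mm. A picture is of the moment at which its call begins: read the wrist's pose just before it. camera_params takes no time and is no camera call.
- bot.finish_job(): hands the job in, once; it reports no verdict.
Trained networks look in the newest picture that a camera, given by its name, has taken for a name from the list of things; names that differ only in an ending like _2 or _b are one class to them, and where a whole thing is asked for, a point or a joint stands for the part that bears it (a point fixed in the world has none). Each returns a list of dicts, best first, with "p" (0 to 1); they miss things now and then, are a little off and sometimes report something else, mostly with a low value. They report only what shows in the picture. A call takes as long as a camera call. They do not tell look-alikes from the thing itself.
- eyes.spot_in(camera, thing): "position" ([column, row] in pixels, amid what is visible of it).
The state is a dict: "time": time; "joints": joint angles; "joint_velocities": joint speeds; "effort": joint torques, N m; "eef_pos": TCP position; "tool_rot": TCP orientation; "wrist_force": force on the tool from outside, world axes, zero at the start; "torque": the same for the moment, N m; "width": finger opening in mm.
Only numpy, scipy, OpenCV 4.12 (cv2) and the standard library are available. Lean on these libraries where they do the work, as an engineer would, in place of code of your own. Each camera call takes 0.05 s, during which the arm holds its last target.

## Working session

There is one attempt and no reset: what is moved stays moved. The work goes in short steps, Python scripts to look and compute and a tool call to move; the robot and the scene stay as the last step left them, time stands still between calls to the robot, and variables do not carry over. Pictures are saved under pics/ and viewed, and the job is handed in when it is done.

Besides the shell and the picture viewer there is one more tool, called after "Request:" as name(argument=value, ...), one argument or row to a line, values as JSON. servo_tool: Moves the arm, as the interface text tells. Its arguments: {"type":"object","properties":{"deltas":{"type":"array","items":{"type":"array","items":{"type":"number"}}},"gripper":{"type":"number"},"grip_force":{"type":"number"}},"required":["deltas"]}

```bash
mkdir -p pics
python3 - <<'E'
from cell import bot, eyes
import cv2
o=bot.get_obs()
for k,v in o.items(): print(k,v)
for n in ["scene","top"]:
    p,d=eyes.snapshot(n); cv2.imwrite(f"pics/{n}1.png",p[:,:,::-1])
    print(n,eyes.camera_params(n))
    for t in ["standard_center","meter","key","cup_center","loupe_center","tweezers_center"]:
        print(t,[(r["p"],r["position"]) for r in eyes.spot_in(n,t)][:3])
print(eyes.camera_params("wrist"))
E
```

```text
time 0.0
joints [-1.13903524e+00  8.74962135e-02  1.75137492e-01  1.65979158e+00
 -6.48797861e-06  1.57078822e+00]
joint_velocities [-0.00079884 -0.00148961 -0.00073154 -0.00023654  0.00085791  0.00144229]
effort [-8.12105627e-04 -5.20385206e+01  4.64808726e+01  1.58429181e-02
 -7.92210926e-05 -3.80082986e-05]
eef_pos [ 230.07074017 -499.33928649  241.56491068]
tool_rot [-3.06737723e+00 -6.72682500e-01  4.65332547e-04]
wrist_force [-0.36646887 -0.26821683 -0.06957217]
torque [ 0.02182464  0.01235314 -0.04369039]
width 85.26957478694601
scene {'intrinsics': array([[469.53930396,   0.        , 280.55958164],
       [  0.        , 469.53930396, 211.9843818 ],
       [  0.        ,   0.        ,   1.        ]]), 'rvec': array([ 2.22228863,  1.45947092, -0.39938763]), 'tvec': array([-202.10834224, -398.0211923 , 1384.7665151 ])}
standard_center [(0.88, [167.1, 233.8]), (0.87, [186.4, 269.6]), (0.7, [121.6, 229.1])]
meter [(0.68, [282.2, 238.2]), (0.32, [377.5, 163.3]), (0.31, [296.5, 185.3])]
key [(0.37, [295.4, 184.6])]
cup_center [(0.6, [379.3, 165.7])]
loupe_center [(0.88, [433.2, 202.
[... 448 characters left out ...]
208.3])]
key [(0.49, [255.7, 243.5])]
cup_center [(0.98, [160.6, 251.5]), (0.17, [291.2, 208.0])]
loupe_center [(0.68, [131.5, 193.5])]
tweezers_center [(0.54, [408.0, 183.0])]
{'intrinsics': array([[366.84646856,   0.        , 280.22225368],
       [  0.        , 366.84646856, 209.77459295],
       [  0.        ,   0.        ,   1.        ]]), 'hand_eye': array([[-7.33435395e-04, -9.50895175e-01, -3.09512243e-01,
         7.93282849e+01],
       [ 9.99999721e-01, -7.41862157e-04, -9.04715262e-05,
         8.59696227e-02],
       [-1.43586482e-04, -3.09512223e-01,  9.50895453e-01,
        -1.30100756e+02],
       [ 0.00000000e+00,  0.00000000e+00,  0.00000000e+00,
         1.00000000e+00]])}
```

View pics/top1.png

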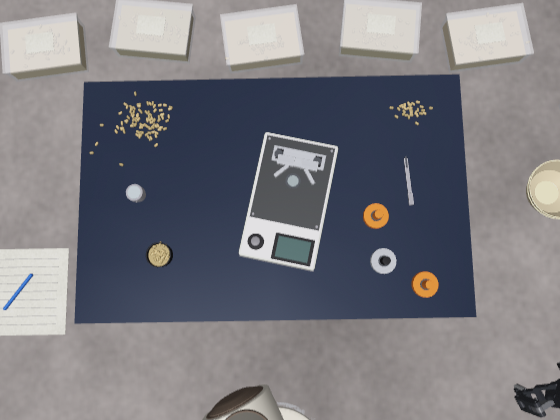

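View pics/scene1.png

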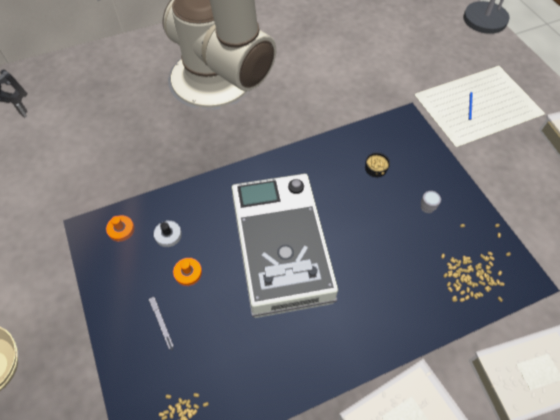

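The standard is the silver disc with the black knob: top view (384,261), scene (167,233). The two orange look-alikes stand on either side of it. The meter is slightly turned, with the V at its rear at (295,165) in the top view.

```bash
cat > h.py <<'E'
import numpy as np, cv2
from scipy.spatial.transform import Rotation as R
def cam_T(eyes,name,obs=None):
    c=eyes.camera_params(name);K=c["intrinsics"]
    if name=="wrist":
        T=np.eye(4);T[:3,:3]=R.from_rotvec(obs["tool_rot"]).as_matrix();T[:3,3]=obs["eef_pos"]
        return K,T@c["hand_eye"]
    W=np.eye(4);W[:3,:3]=cv2.Rodrigues(np.array(c["rvec"]))[0];W[:3,3]=c["tvec"]
    return K,np.linalg.inv(W)
def cloud(K,T,d):
    v,u=np.mgrid[:d.shape[0],:d.shape[1]]
    P=np.stack([(u-K[0,2])/K[0,0]*d,(v-K[1,2])/K[1,1]*d,d],-1)
    W=P@T[:3,:3].T+T[:3,3]; W[d<=0]=np.nan
    return W
def onplane(K,T,uv,z):
    r=T[:3,:3]@np.array([(uv[0]-K[0,2])/K[0,0],(uv[1]-K[1,2])/K[1,1],1.])
    return T[:3,3]+r*(z-T[2,3])/r[2]
E
python3 - <<'E'
from cell import bot, eyes
from h import *
for n,spots in (("top",{"std":(383,261),"o1":(376,215),"o2":(425,284)}),("scene",{"std":(167,233)})):
    p,d=eyes.snapshot(n);K,T=cam_T(eyes,n);W=cloud(K,T,d)
    print(n,T[:3,3])
    for k,(u,v) in spots.items():
        w=W[v-22:v+22,u-22:u+22].reshape(-1,3);c=p[v-22:v+22,u-22:u+22].reshape(-1,3).astype(int)
        for lo,hi in ((8,24),(40,56)):
            m=(w[:,2]>lo)&(w[:,2]<hi);q=w[m];
            if len(q)>5: print(k,lo,len(q),q.mean(0).round(1),((q.max(0)+q.min(0))/2).round(1),np.ptp(q,axis=0).round(1))
    m=(W[...,2]>78)&(W[...,2]<92)&(np.abs(W[...,0]-450)<300)&(np.abs(W[...,1])<200)
    q=W[m]; print("deck z",np.median(q[:,2]))
    r=cv2.minAreaRect(q[:,:2].astype(np.float32)); print(r, cv2.boxPoints(r).round(1).tolist())
    m=(W[...,2]>101)&(W[...,2]<112)&(np.abs(W[...,0]-400)<150)&(np.abs(W[...,1])<200)
    q=W[m];print("key?",len(q),q.mean(0),np.ptp(q,axis=0))
p,d=eyes.snapshot("top")
cv2.imwrite("pics/topz.png",cv2.resize(p[120:280,225:355,::-1],None,fx=3.6,fy=3.6,interpolation=cv2.INTER_CUBIC))
E
```

```text
top [ 431.69452138  -29.03765308 1132.52592787]
std 8 431 [ 460.  -267.6   14.8] [ 460.6 -269.4   15.7] [58.8 60.3 14.3]
std 40 62 [ 460.2 -268.3   46.7] [ 459.5 -269.6   46.2] [18.9 20.   9.8]
o1 8 419 [ 570.8 -254.5   14.8] [ 571.6 -255.6   15.9] [60.2 62.  14.2]
o1 40 64 [ 571.4 -255.    46.2] [ 572.4 -254.9   46.1] [20.  18.8  9.8]
o2 8 444 [ 402.2 -365.3   15.2] [ 402.1 -366.5   15.5] [60.1 59.  14.2]
o2 40 66 [ 401.9 -367.1   46.5] [ 401.6 -366.9   45.2] [18.7 20.4 10.1]
deck z 84.26049262211757
((604.5003051757812, -40.79243469238281), (179.55746459960938, 299.46026611328125), 77.22123718261719) [[438.6000061035156, -95.19999694824219], [730.7000122070312, -161.5], [770.4000244140625, 13.600000381469727], [478.29998779296875, 79.9000015258789]]
key? 68 [507.4490223   37.82219008 104.41875335] [20.33244656 18.25577041  6.79809789]
scene [1045.79641289 -238.70588656  982.94268162]
std 8 426 [ 465.1 -269.4   16.8] [ 471.  -285.3   15.8] [85.9 93.1 15. ]
std 40 72 [ 460.7 -269.1   48. ] [ 459.6 -269.2   46.4] [20.7 19.7 12.6]
deck z 86.71257616901414
((452.4196472167969, -6.488861083984375), (180.13768005371094, 611.34423828125), 77.22431945800781) [[134.39999389648438, -26.700000762939453], [730.5999755859375, -161.89999389648438], [770.4000244140625, 13.800000190734863], [174.1999969482422, 148.89999389648438]]
key? 73 [508.32703481  36.8370539  105.9469985 ] [32.99021001 29.85157664 10.53483891]
```

View pics/topz.png

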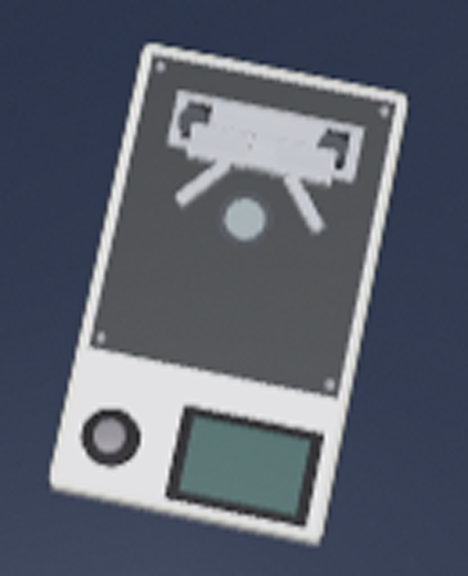

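Request:
servo_tool(
  deltas=[
    [0, 0, 0, 0.131],
    [0, 0, 0, 0.131],
    [0, 0, 0, 0.131],
    [0, 0, 0, 0.131],
    [0, 0, 0, 0.131],
    [1.7, -2.7, 0.9, 0],
    [1.7, -2.7, 0.9, 0],
    [1.7, -2.7, 0.9, 0],
    [1.7, -2.7, 0.9, 0],
    [1.7, -2.7, 0.9, 0],
    [1.7, -2.7, 0.9, 0],
    [1.7, -2.7, 0.9, 0],
    [1.7, -2.7, 0.9, 0],
    [1.7, -2.7, 0.9, 0],
    [1.7, -2.7, 0.9, 0],
    [0, 0, 0, 0],
    [0, 0, 0, 0],
  ],
  gripper=0.6,
  grip_force=40,
)

```text
time: 2.55
eef_pos: [455.9, -273.3, 152.1]
tool_rot: [-3.122, 0.347, 0.001]
wrist_force: [-0.6, -0.2, -0.2]
width: 51.3
```

Run:
```python
from cell import bot, eyes
from h import *
o=bot.get_obs(); print(o["time"],o["eef_pos"],o["tool_rot"],o["joints"],o["width"])
p,d=eyes.snapshot("wrist");K,T=cam_T(eyes,"wrist",o);W=cloud(K,T,d)
cv2.imwrite("pics/w1.png",p[:,:,::-1])
near=np.hypot(W[...,0]-460,W[...,1]+268)<60
for lo,hi in ((10,20),(44,54)):
    q=W[near&(W[...,2]>lo)&(W[...,2]<hi)]
    print(lo,len(q),q.mean(0).round(1),((q.max(0)+q.min(0))/2).round(1),np.ptp(q,axis=0).round(1), cv2.minEnclosingCircle(q[:,:2].astype(np.float32)))
```

```text
2.55 [ 455.89455821 -273.32220071  152.07298447] [-3.12227285e+00  3.47276228e-01  1.00646737e-03] [-5.39966915e-01  2.81830262e-02 -5.96728950e-02  1.48355052e+00
 -2.06605438e-04  2.82316615e+00] 51.27356879937307
10 4033 [ 462.9 -270.    14.5] [ 460.2 -269.3   14.9] [61.6 61.1  9.7] ((459.97918701171875, -269.2164611816406), 31.035743713378906)
44 691 [ 460.5 -269.3   46.4] [ 460.  -269.1   46.2] [20.7 20.3  4.4] ((459.8890075683594, -269.1244812011719), 10.45641040802002)
```

View pics/w1.png

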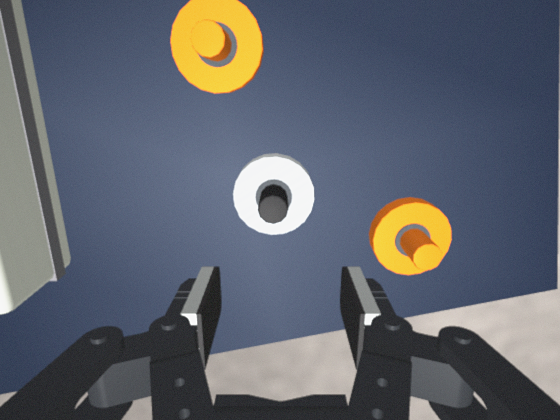

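Request:
servo_tool(
  deltas=[
    [0, 0, 0, -0.1496],
    [0, 0, 0, -0.1496],
    [0, 0, 0, -0.1496],
    [0, 0, 0, -0.1496],
    [0, 0, 0, -0.1496],
    [0, 0, 0, -0.1496],
    [0, 0, 0, -0.1496],
    [0, 0, 0, -0.1496],
    [0, 0, 0, -0.1496],
    [0, 0, 0, -0.1496],
    [0, 0, 0, -0.1496],
    [0, 0, 0, -0.1496],
    [0, 0, 0, -0.1496],
    [0, 0, 0, -0.1496],
    [0, 0, 0, -0.1496],
    [0, 0, 0, -0.1496],
    [0, 0, 0, -0.1496],
    [0, 0, 0, -0.1496],
    [0, 0, 0, -0.1496],
    [0, 0, 0, -0.1496],
  ],
)

```text
time: 4.6
eef_pos: [455.1, -274.9, 152.9]
tool_rot: [0.575, 3.088, -0.001]
wrist_force: [0.0, -0.4, -0.1]
width: 51.1
```

Request:
servo_tool(
  deltas=[
    [0, 0, 0, -0.1496],
    [-0.31, 0.49, 1, 0],
    [0, 0, 1.5, 0],
    [0, 0, 1.5, 0],
    [0, 0, 1.5, 0],
    [0, 0, 1.5, 0],
    [0, 0, 0, 0],
    [0, 0, 0, 0],
  ],
)

```text
time: 5.4
eef_pos: [459.6, -269.6, 81.9]
tool_rot: [-0.35, -3.121, -0.001]
wrist_force: [-0.4, -0.4, -0.2]
width: 50.9
```

Run:
```python
from cell import bot, eyes
from h import *
o=bot.get_obs(); print(o["time"],o["eef_pos"],o["tool_rot"],o["joints"],o["width"])
Rm=R.from_rotvec(o["tool_rot"]).as_matrix(); print(Rm.round(4))
print("tool delta mm to std", Rm.T@(np.array([460,-269.2,30])-o["eef_pos"]))
```

```text
5.4 [ 459.61280876 -269.64199884   81.93958955] [-3.50446314e-01 -3.12124242e+00 -5.17498557e-04] [-5.30562378e-01  4.58477449e-02 -1.76936858e-01  1.34882007e+00
  9.13386704e-07 -3.06943258e-01] 50.914533845636434
[[-9.751e-01  2.218e-01 -7.000e-04]
 [ 2.218e-01  9.751e-01  4.000e-04]
 [ 8.000e-04  2.000e-04 -1.000e+00]]
tool delta mm to std [-0.31954169  0.50412624 51.93948394]
```

Request:
servo_tool(
  deltas=[
    [0, 0.05, 1.5, 0],
    [0, 0, 1.5, 0],
    [0, 0, 1.2, 0],
    [0, 0, 1.0, 0],
    [0, 0, 0, 0],
    [0, 0, 0, 0],
  ],
)

```text
time: 6.0
eef_pos: [459.9, -269.2, 30.1]
tool_rot: [-0.35, -3.122, -0.0]
wrist_force: [-0.7, 0.1, 0.1]
width: 51.2
```

Request:
servo_tool(
  deltas=[
    [0, 0, 0, 0],
    [0, 0, 0, 0],
    [0, 0, 0, 0],
    [0, 0, 0, 0],
    [0, 0, 0, 0],
    [0, 0, 0, 0],
    [0, 0, 0, 0],
  ],
  gripper=0.1,
  grip_force=40,
)

```text
time: 6.7
eef_pos: [460.4, -269.5, 31.1]
tool_rot: [0.35, 3.121, -0.001]
wrist_force: [0.5, 0.3, 6.4]
width: 20.1
```

Request:
servo_tool(
  deltas=[
    [0, 0, -0.3, 0],
    [0, 0, -0.7, 0],
    [0, 0, -1, 0],
    [0, 0, -2, 0],
    [0, 0, -3, 0],
    [0, 0, -3, 0],
    [0, 0, -2, 0],
    [0, 0, -1, 0],
    [0, 0, 0, 0],
    [0, 0, 0, 0],
  ],
)

```text
time: 7.7
eef_pos: [459.7, -269.1, 159.4]
tool_rot: [-0.35, -3.121, -0.001]
wrist_force: [-0.3, -0.6, -1.9]
width: 20.0
```

Run:
```python
from cell import bot, eyes
from h import *
o=bot.get_obs(); print(o["time"],o["eef_pos"],o["wrist_force"],o["torque"],o["width"])
p,d=eyes.snapshot("wrist");K,T=cam_T(eyes,"wrist",o)
cv2.imwrite("pics/w2.png",p[:,:,::-1])
Rm=R.from_rotvec(o["tool_rot"]).as_matrix()
g=np.array([648.4,-50.7,0]); mx=np.array([.9752,-.2212,0]); 
t=g-40*mx+[0,0,162]
print("tool delta mm", Rm.T@(t-o["eef_pos"]))
```

```text
7.7 [ 459.69778611 -269.11822718  159.43308648] [-0.30447708 -0.55338745 -1.94807223] [-0.01024998  0.01405692  0.0067164 ] 20.029461916206472
tool delta mm [-95.67731501 254.7626734   -2.59159499]
```

View pics/w2.png

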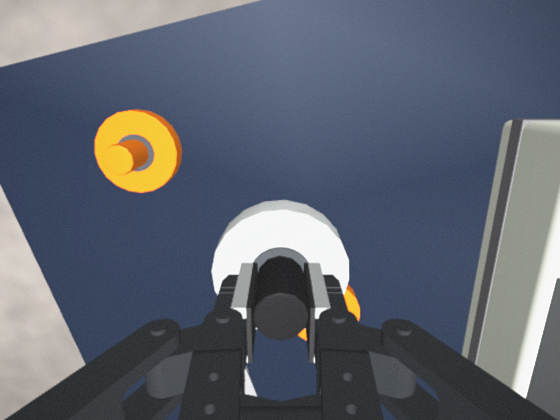

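Request:
servo_tool(
  deltas=[
    [-0.3, 0.8, 0, 0],
    [-0.7, 1.8, 0, 0],
    [-1.0, 2.8, 0, 0],
    [-1.2, 3.2, 0, 0],
    [-1.2, 3.2, 0, 0],
    [-1.2, 3.2, 0, 0],
    [-1.2, 3.2, 0, 0],
    [-1.0, 2.8, 0, 0],
    [-0.8, 2.2, 0, 0],
    [-0.5, 1.5, 0, 0],
    [-0.3, 0.8, 0, 0],
    [0, 0, 0, 0],
    [0, 0, 0.8, 0],
    [0, 0, 1.2, 0],
    [0, 0, 1.0, 0],
    [0, 0, 0.5, 0],
    [0, 0, 0, 0],
    [0, 0, 0, 0],
  ],
)

```text
time: 9.55
eef_pos: [608.0, -41.6, 125.4]
tool_rot: [0.35, 3.122, -0.0]
wrist_force: [-0.3, -0.7, -1.3]
width: 20.0
```

Run:
```python
from cell import bot, eyes
from h import *
o=bot.get_obs(); print(o["time"],o["eef_pos"],o["joints"],o["wrist_force"],o["torque"],o["width"])
p,d=eyes.snapshot("wrist");K,T=cam_T(eyes,"wrist",o)
p2,d2=eyes.snapshot("scene")
cv2.imwrite("pics/w3.png",p[:,:,::-1])
cv2.imwrite("pics/s3.png",cv2.resize(p2[150:330,200:370,::-1],None,fx=3.3,fy=3.3,interpolation=cv2.INTER_CUBIC))
Rm=R.from_rotvec(o["tool_rot"]).as_matrix();print(Rm.round(4))
v=o["eef_pos"]-np.array([604.5,-40.8,0]);c,s=np.cos(-.2232),np.sin(-.2232)
print("meter xy of tcp",c*v[0]+s*v[1],-s*v[0]+c*v[1])
K,T=cam_T(eyes,"scene");W=cloud(K,T,d2)
v=W-np.array([604.5,-40.8,0]);X=c*v[...,0]+s*v[...,1];Y=-s*v[...,0]+c*v[...,1]
m=(W[...,2]>94)&(W[...,2]<103)&(X>40)&(X<110)&(abs(Y)<60)
for x0 in range(40,100,6):
    k=m&(X>=x0)&(X<x0+6); 
    if k.sum(): print(x0,k.sum(),np.sort(Y[k]).round(1)[[0,1,2,-3,-2,-1]])
```

```text
9.55 [607.99387148 -41.56891007 125.38027936] [-6.82601540e-02  2.15991358e-01  9.52363282e-02  1.45002117e+00
 -9.37938362e-06  1.55189473e-01] [-0.30142802 -0.70611861 -1.33705131] [-0.00594512  0.01294528  0.01721022] 19.951605397391468
[[-0.9751  0.2216  0.    ]
 [ 0.2216  0.9751 -0.    ]
 [-0.     -0.     -1.    ]]
meter xy of tcp 3.5774022179574363 0.02353666811238686
40 7 [-47.6 -45.5 -45.1  40.4  42.   44.6]
46 27 [-50.2 -50.1 -48.6  42.7  43.4  45.4]
52 31 [-45.  -45.  -44.8  39.6  40.   42.8]
58 32 [-39.8 -39.7 -39.2  34.8  37.1  37.3]
64 27 [-36.3 -34.4 -32.9  28.6  28.8  31.3]
70 43 [-46.5 -42.3 -40.3  31.2  39.9  43.8]
76 123 [-49.6 -49.3 -48.9  43.2  44.6  45.4]
82 123 [-50.5 -50.3 -49.9  43.5  44.4  45.4]
88 113 [-53.7 -51.6 -51.4  49.1  51.   52.5]
94 111 [-54.8 -54.4 -54.   53.3  53.7  54.3]
```

View pics/w3.png

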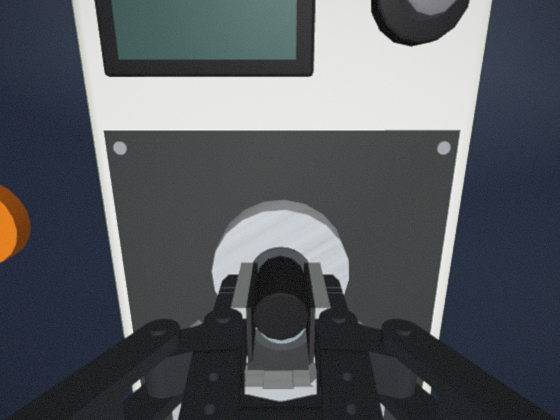

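View pics/s3.png

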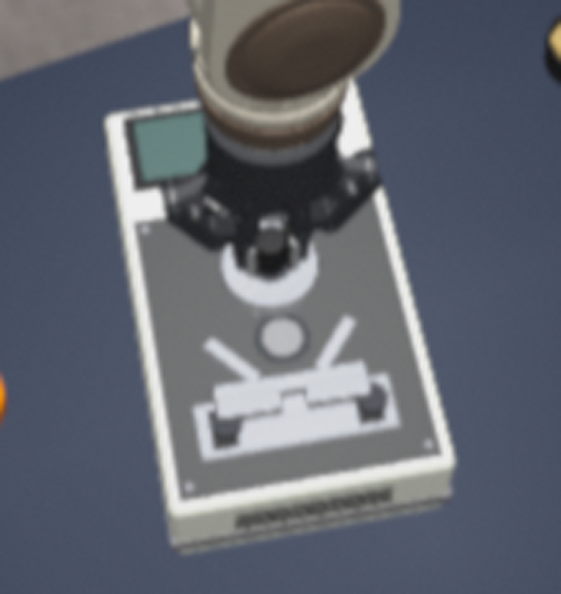

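Request:
servo_tool(
  deltas=[
    [0, -0.1, 0.3, 0],
    [0, -0.15, 0.3, 0],
    [0, 0, 0.15, 0],
    [0, 0, 0.05, 0],
    [0, 0, 0, 0],
    [0, 0, 0, 0],
  ],
)

```text
time: 10.25
eef_pos: [607.5, -43.8, 117.4]
tool_rot: [0.35, 3.122, 0.0]
wrist_force: [0.3, 0.3, -1.5]
width: 19.8
```

Request:
servo_tool(
  deltas=[
    [0, 0, 0.05, 0],
    [0, 0, 0, 0],
    [0, 0, 0, 0],
  ],
)

```text
time: 10.55
eef_pos: [607.5, -43.8, 116.8]
tool_rot: [0.35, 3.122, 0.0]
wrist_force: [1.2, 0.6, -2.2]
width: 19.8
```

Request:
servo_tool(
  deltas=[
    [0, 0, 0.05, 0],
    [0, 0, 0, 0],
    [0, 0, 0, 0],
  ],
)

```text
time: 10.85
eef_pos: [607.5, -43.8, 116.2]
tool_rot: [-0.35, -3.122, -0.0]
wrist_force: [0.4, 0.5, -1.3]
width: 19.8
```

Request:
servo_tool(
  deltas=[
    [0, 0, 0.05, 0],
    [0, 0, 0, 0],
    [0, 0, 0, 0],
  ],
)

```text
time: 11.15
eef_pos: [607.5, -43.8, 116.2]
tool_rot: [0.35, 3.122, 0.0]
wrist_force: [-0.9, 0.0, 2.2]
width: 19.7
```

Request:
servo_tool(
  deltas=[
    [0, 0, 0.05, 0],
    [0, 0, 0, 0],
    [0, 0, 0, 0],
  ],
)

```text
time: 11.45
eef_pos: [607.5, -43.8, 116.1]
tool_rot: [0.35, 3.121, -0.0]
wrist_force: [-3.6, 0.4, 5.1]
width: 19.6
```

Request:
servo_tool(
  deltas=[
    [0, 0, -0.06, 0],
    [-0.1, 0, 0, 0],
    [-0.25, 0, 0, 0],
    [-0.4, 0, 0, 0],
    [-0.4, 0, 0, 0],
    [-0.4, 0, 0, 0],
    [-0.4, 0, 0, 0],
    [-0.4, 0, 0, 0],
    [-0.25, 0, 0, 0],
    [-0.1, 0, 0, 0],
    [0, 0, 0, 0],
    [0, 0, 0, 0],
  ],
)

```text
time: 12.65
eef_pos: [634.3, -49.9, 116.1]
tool_rot: [0.35, 3.122, 0.0]
wrist_force: [-2.5, 0.2, 5.7]
width: 19.6
```

Request:
servo_tool(
  deltas=[
    [0, 0, -0.05, 0],
    [-0.1, 0, 0, 0],
    [-0.1, 0, 0, 0],
    [-0.1, 0, 0, 0],
    [-0.1, 0, 0, 0],
    [0, 0, 0, 0],
  ],
)

```text
time: 13.25
eef_pos: [637.9, -50.8, 116.2]
tool_rot: [0.35, 3.122, -0.0]
wrist_force: [-0.2, -0.8, -0.4]
width: 19.8
```

Request:
servo_tool(
  deltas=[
    [-0.1, 0, 0, 0],
    [-0.1, 0, 0, 0],
    [0, 0, 0, 0],
  ],
)

```text
time: 13.55
eef_pos: [639.8, -51.2, 116.2]
tool_rot: [-0.35, -3.122, 0.0]
wrist_force: [0.3, 0.1, -1.6]
width: 19.7
```

Request:
servo_tool(
  deltas=[
    [-0.1, 0, 0.03, 0],
    [-0.1, 0, 0, 0],
    [0, 0, 0, 0],
  ],
)

```text
time: 13.85
eef_pos: [641.8, -51.6, 116.1]
tool_rot: [0.35, 3.122, 0.0]
wrist_force: [-1.1, -0.8, 0.2]
width: 19.5
```

Request:
servo_tool(
  deltas=[
    [-0.1, 0, 0, 0],
    [-0.1, 0, 0, 0],
    [0, 0, 0, 0],
  ],
)

```text
time: 14.15
eef_pos: [643.7, -52.1, 116.1]
tool_rot: [0.35, 3.122, 0.0]
wrist_force: [-1.1, 0.3, 1.6]
width: 19.7
```

Request:
servo_tool(
  deltas=[
    [-0.1, 0, 0, 0],
    [-0.1, 0, 0, 0],
    [0, 0, 0, 0],
  ],
)

```text
time: 14.45
eef_pos: [645.7, -52.5, 116.1]
tool_rot: [0.35, 3.122, -0.0]
wrist_force: [-0.7, -0.2, 1.8]
width: 19.9
```

Request:
servo_tool(
  deltas=[
    [-0.05, 0, 0, 0],
    [-0.05, 0, 0, 0],
    [-0.05, 0, 0, 0],
    [0, 0, 0, 0],
  ],
)

```text
time: 14.85
eef_pos: [647.1, -52.8, 116.2]
tool_rot: [0.35, 3.122, 0.0]
wrist_force: [-2.2, 0.6, 1.9]
width: 20.1
```

Request:
servo_tool(
  deltas=[
    [-0.05, 0, 0, 0],
    [-0.05, 0, 0, 0],
    [-0.05, 0, 0, 0],
    [0, 0, 0, 0],
  ],
)

```text
time: 15.25
eef_pos: [648.5, -53.2, 116.1]
tool_rot: [0.35, 3.122, -0.0]
wrist_force: [-1.8, 0.4, 3.0]
width: 19.8
```

Request:
servo_tool(
  deltas=[
    [-0.05, 0, 0, 0],
    [-0.05, 0, 0, 0],
    [0, 0, 0, 0],
  ],
)

```text
time: 15.55
eef_pos: [648.8, -53.2, 116.2]
tool_rot: [-0.35, -3.121, -0.0]
wrist_force: [-7.3, 1.4, 5.6]
width: 19.9
```

Request:
servo_tool(
  deltas=[
    [-0.03, 0, -0.04, 0],
    [0, 0, 0, 0],
    [0, 0, 0, 0],
  ],
)

```text
time: 15.85
eef_pos: [649.0, -53.1, 116.3]
tool_rot: [-0.35, -3.12, -0.001]
wrist_force: [-6.8, 2.3, 3.3]
width: 19.7
```

Request:
servo_tool(
  deltas=[
    [0, 0.05, 0, 0],
    [0, 0.05, 0, 0],
    [0, 0, 0, 0],
  ],
)

```text
time: 16.15
eef_pos: [649.8, -52.6, 116.2]
tool_rot: [-0.35, -3.121, 0.001]
wrist_force: [-4.1, -0.1, 1.2]
width: 19.9
```

Request:
servo_tool(
  deltas=[
    [0, -0.05, 0, 0],
    [0, -0.05, 0, 0],
    [0, -0.05, 0, 0],
    [0, -0.05, 0, 0],
    [0, 0, 0, 0],
  ],
)

```text
time: 16.65
eef_pos: [649.7, -52.9, 116.4]
tool_rot: [-0.348, -3.122, -0.004]
wrist_force: [-3.0, 7.7, 0.6]
width: 20.0
```

```bash
cat > st.py <<'E'
from cell import bot
import numpy as np
o=bot.get_obs();c,s=np.cos(-.2232),np.sin(-.2232)
v=o["eef_pos"]-np.array([604.5,-40.8,0]);f=o["wrist_force"]
print("t%.2f x%.2f y%.2f z%.2f F %.1f %.1f %.1f"%(o["time"],c*v[0]+s*v[1],-s*v[0]+c*v[1],v[2],c*f[0]+s*f[1],-s*f[0]+c*f[1],f[2]),o["torque"].round(2),o["joints"].round(3)[3:])
E
python3 st.py
```

```text
t16.65 x46.72 y-1.83 z116.38 F -4.7 6.9 0.6 [1.72 0.47 0.01] [1.455 0.003 0.139]
```

Request:
servo_tool(
  deltas=[
    [-0.05, 0.05, 0, 0],
    [0, 0.05, 0, 0],
    [0, 0.05, 0, 0],
    [0, 0, 0, 0],
    [0, 0, 0, 0],
  ],
)

```text
time: 17.15
eef_pos: [649.9, -52.7, 116.3]
tool_rot: [-0.349, -3.121, -0.001]
wrist_force: [-5.5, 3.1, 2.4]
width: 19.8
```

```bash
python3 st.py
```

```text
t17.15 x46.85 y-1.52 z116.31 F -6.1 1.8 2.4 [ 0.59  1.2  -0.06] [1.457e+00 1.000e-03 1.420e-01]
```

Request:
servo_tool(
  deltas=[
    [0, 0.05, 0, 0],
    [0, 0.05, 0, 0],
    [0, 0, 0, 0],
    [0, 0, 0, 0],
  ],
)

```text
time: 17.55
eef_pos: [649.9, -52.5, 116.3]
tool_rot: [-0.35, -3.121, 0.001]
wrist_force: [-7.8, -0.9, 1.4]
width: 19.8
```

```bash
python3 st.py
```

```text
t17.55 x46.87 y-1.38 z116.32 F -7.4 -2.6 1.4 [-0.19  1.4  -0.06] [ 1.457e+00 -1.000e-03  1.430e-01]
```

Request:
servo_tool(
  deltas=[
    [0, 0.05, 0, 0],
    [0, 0.05, 0, 0],
    [0, 0, 0, 0],
    [0, 0, 0, 0],
  ],
)

```text
time: 17.95
eef_pos: [649.9, -52.4, 116.3]
tool_rot: [-0.351, -3.12, 0.004]
wrist_force: [-7.2, -4.6, 2.0]
width: 19.7
```

```bash
python3 st.py
```

```text
t17.95 x46.88 y-1.20 z116.34 F -6.0 -6.1 2.0 [-0.97  1.6  -0.09] [ 1.457 -0.002  0.145]
```

Request:
servo_tool(
  deltas=[
    [-0.03, -0.05, 0, 0],
    [0, -0.05, 0, 0],
    [0, -0.02, 0, 0],
    [0, 0, 0, 0],
  ],
)

```text
time: 18.35
eef_pos: [650.0, -52.6, 116.3]
tool_rot: [-0.35, -3.12, 0.001]
wrist_force: [-8.5, 0.1, 3.0]
width: 20.0
```

```bash
python3 st.py
```

```text
t18.35 x46.95 y-1.40 z116.34 F -8.3 -1.8 3.0 [ 0.    1.58 -0.02] [ 1.457 -0.     0.143]
```

Request:
servo_tool(
  deltas=[
    [-0.05, 0, 0, 0],
    [0, 0, 0, 0],
    [0, -0.05, 0, 0],
    [0, -0.04, 0, 0],
    [0, 0, 0, 0],
    [0, 0, 0, 0],
  ],
)

```text
time: 18.95
eef_pos: [650.0, -52.7, 116.4]
tool_rot: [-0.349, -3.12, -0.001]
wrist_force: [-9.1, 4.3, 3.4]
width: 19.6
```

```bash
python3 st.py
```

```text
t18.95 x47.02 y-1.53 z116.39 F -9.8 2.1 3.4 [ 0.83  1.96 -0.06] [1.458e+00 1.000e-03 1.410e-01]
```

Request:
servo_tool(
  deltas=[
    [0, 0.05, 0, 0],
    [0, 0.05, 0, 0],
    [0, 0.04, 0, 0],
    [0, 0, 0, 0],
    [0, 0, 0, 0],
  ],
)

```text
time: 19.45
eef_pos: [650.1, -52.5, 116.4]
tool_rot: [-0.35, -3.119, 0.002]
wrist_force: [-10.3, -1.5, 4.2]
width: 19.6
```

```bash
python3 st.py
```

```text
t19.45 x47.03 y-1.34 z116.43 F -9.7 -3.8 4.2 [-0.27  2.2  -0.03] [ 1.459e+00 -1.000e-03  1.440e-01]
```

Request:
servo_tool(
  deltas=[
    [0, -0.05, 0, 0],
    [0, -0.03, 0, 0],
    [0, 0, 0, 0],
    [0, 0, 0, 0],
    [0, 0, 0, 0],
    [0, 0, 0, 0],
  ],
)

```text
time: 20.05
eef_pos: [650.1, -52.6, 116.4]
tool_rot: [-0.35, -3.12, 0.0]
wrist_force: [-9.7, 1.9, 4.1]
width: 19.6
```

```bash
python3 st.py
```

```text
t20.05 x47.04 y-1.45 z116.42 F -9.9 -0.3 4.1 [ 0.34  2.03 -0.04] [1.458 0.    0.142]
```

Request:
servo_tool(
  deltas=[
    [0.04, 0, -0.01, 0],
    [0.04, 0, -0.01, 0],
    [0.03, 0, -0.01, 0],
    [0, 0, 0, 0],
    [0, 0, 0, 0],
  ],
)

```text
time: 20.55
eef_pos: [649.9, -52.6, 116.4]
tool_rot: [-0.35, -3.121, 0.0]
wrist_force: [-4.1, 0.7, -2.9]
width: 19.6
```

```bash
python3 st.py
```

```text
t20.55 x46.92 y-1.43 z116.42 F -4.2 -0.2 -2.9 [0.06 0.97 0.01] [ 1.456 -0.     0.143]
```

Request:
servo_tool(
  deltas=[
    [0, 0, 0.03, 0],
    [0, 0, 0.02, 0],
    [0, 0, 0, 0],
  ],
)

```text
time: 20.85
eef_pos: [649.9, -52.6, 116.4]
tool_rot: [-0.35, -3.122, 0.0]
wrist_force: [-5.7, -0.4, 0.2]
width: 20.1
```

```bash
python3 st.py
```

```text
t20.85 x46.90 y-1.43 z116.37 F -5.5 -1.7 0.2 [ 0.    1.21 -0.03] [ 1.456 -0.     0.143]
```

Request:
servo_tool(
  deltas=[
    [0, 0, 0.03, 0],
    [0, 0, 0.02, 0],
    [0, 0, 0, 0],
  ],
)

```text
time: 21.15
eef_pos: [649.9, -52.5, 116.3]
tool_rot: [-0.35, -3.122, 0.0]
wrist_force: [-7.0, 0.8, 3.8]
width: 19.3
```

```bash
python3 st.py
```

```text
t21.15 x46.87 y-1.40 z116.27 F -7.0 -0.7 3.8 [ 0.13  1.45 -0.03] [ 1.455 -0.     0.143]
```

Request:
servo_tool(
  deltas=[
    [0, 0, 0, 0],
    [0, 0, 0, 0],
    [0, 0, 0, 0],
    [0, 0, 0, 0],
    [0, 0, 0, 0],
  ],
  gripper=0.5,
)

```text
time: 21.65
eef_pos: [650.3, -52.5, 115.8]
tool_rot: [0.35, 3.122, -0.0]
wrist_force: [0.2, -0.2, 0.6]
width: 43.0
```

```bash
python3 st.py
```

```text
t21.65 x47.27 y-1.27 z115.83 F 0.2 -0.2 0.6 [-0.01 -0.01  0.05] [ 1.454 -0.     0.143]
```

Request:
servo_tool(
  deltas=[
    [0, 0, -0.5, 0],
    [0, 0, -1, 0],
    [0, 0, -2, 0],
    [0, 0, -3, 0],
    [0, 0, -3, 0],
    [1, 0, -2, 0],
    [3, 0, -1, 0],
    [3, 0, 0, 0],
    [3, 0, 0, 0],
    [2, 0, 0, 0],
    [0, 0, 0, 0],
    [0, 0, 0, 0],
  ],
)

```text
time: 22.85
eef_pos: [533.4, -25.9, 242.0]
tool_rot: [0.349, 3.12, 0.0]
wrist_force: [-0.2, -0.6, 0.6]
width: 43.2
```

```bash
python3 st.py
python3 - <<'E'
from cell import bot, eyes
from h import *
c,s=np.cos(-.2232),np.sin(-.2232)
for n in ("top","scene","wrist"):
    o=bot.get_obs()
    p,d=eyes.snapshot(n);K,T=cam_T(eyes,n,o);W=cloud(K,T,d)
    cv2.imwrite(f"pics/{n}4.png",p[:,:,::-1])
    v=W-np.array([604.5,-40.8,0]);X=c*v[...,0]+s*v[...,1];Y=-s*v[...,0]+c*v[...,1]
    near=np.hypot(X-47,Y+1.4)<36
    for lo,hi in ((98,104),(128,140)):
        m=near&(W[...,2]>lo)&(W[...,2]<hi)&((lo<120)|(np.hypot(X-47,Y+1.4)<15)); 
        if m.sum()>4:
            q=np.stack([X[m],Y[m],W[...,2][m]],-1); print(n,lo,m.sum(),q.mean(0).round(1),((q.max(0)+q.min(0))/2).round(1),np.ptp(q,axis=0).round(1))
p=cv2.imread("pics/scene4.png");cv2.imwrite("pics/s4.png",cv2.resize(p[170:320,200:370],None,fx=3.3,fy=3.3,interpolation=cv2.INTER_CUBIC))
p=cv2.imread("pics/top4.png");cv2.imwrite("pics/t4.png",cv2.resize(p[120:280,225:355],None,fx=3.6,fy=3.6,interpolation=cv2.INTER_CUBIC))
E
```

```text
t22.85 x-72.67 y-1.23 z241.99 F -0.1 -0.7 0.6 [-0.04 -0.05  0.01] [ 1.655 -0.     0.174]
scene 98 523 [ 52.8  -2.1 101.5] [ 48.8  -0.7 101.1] [67.6 68.8  5.9]
scene 128 80 [ 45.8  -2.4 133.4] [ 45.3  -2.5 132.7] [20.7 19.2  8.9]
wrist 98 2502 [40.3 -1.4 99.4] [ 47.7  -2.5 101. ] [66.3 68.7  6. ]
wrist 128 488 [ 44.2  -1.5 131. ] [ 45.   -1.7 130.6] [20.2 20.7  5.2]
```

View pics/s4.png

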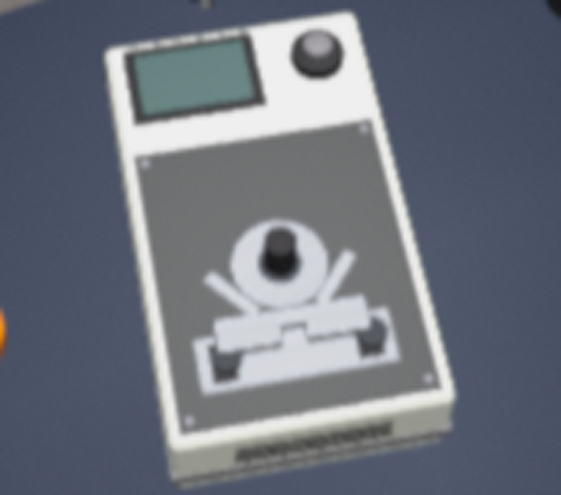

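View pics/wrist4.png

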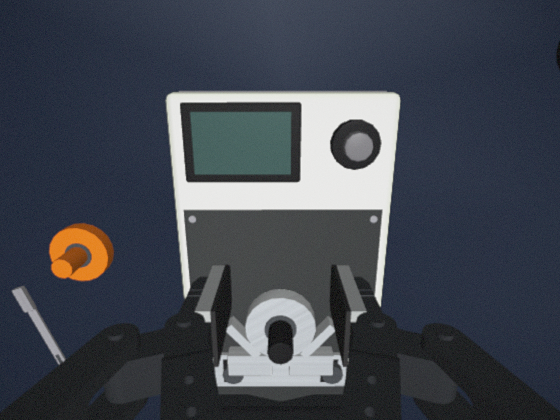

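View pics/t4.png

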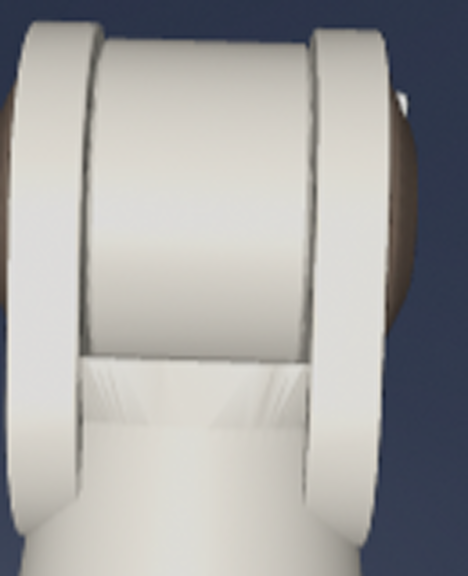

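Request:
servo_tool(
  deltas=[
    [-2, 0, 0, 0],
    [-2.5, 0, 0, 0],
    [-2, 0, 1.0, 0],
    [-1, 0, 2, 0],
    [0, 0, 1, 0],
    [0, 0, 0, 0],
    [0, 0, 0, 0],
  ],
  gripper=1.0,
)

```text
time: 23.7
eef_pos: [605.9, -42.5, 201.2]
tool_rot: [-0.35, -3.122, -0.0]
wrist_force: [0.2, 1.0, 0.4]
width: 84.9
```

```bash
python3 st.py
python3 - <<'E'
from cell import bot, eyes
from h import *
o=bot.get_obs();p,d=eyes.snapshot("wrist");K,T=cam_T(eyes,"wrist",o);W=cloud(K,T,d)
cv2.imwrite("pics/w5.png",p[:,:,::-1]);np.savez("w5.npz",W=W,p=p)
cv2.imwrite("pics/w5z.png",cv2.resize(p[180:380,180:380,::-1],None,fx=2.9,fy=2.9,interpolation=cv2.INTER_CUBIC))
E
```

```text
t23.70 x1.75 y-1.31 z201.20 F -0.0 1.0 0.4 [ 0.03 -0.02  0.02] [1.596 0.    0.153]
```

View pics/w5.png

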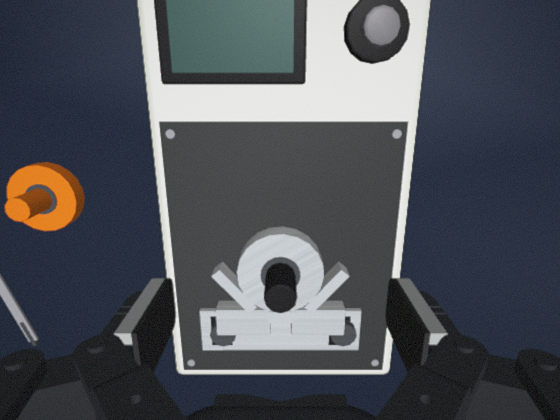

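View pics/w5z.png

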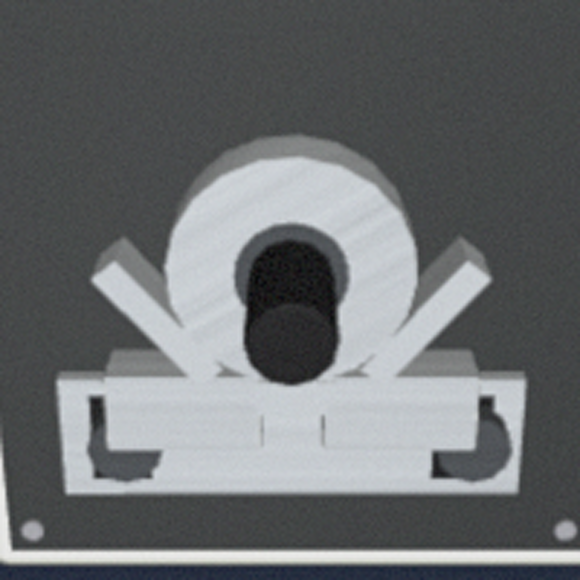

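Request:
servo_tool(
  deltas=[
    [1.0, 0.5, 0, 0],
    [2.0, 1.0, 0, 0],
    [2.5, 1.2, 0, 0],
    [2.5, 1.2, 0, 0],
    [1.8, 1.0, 1, 0],
    [1.0, 0.5, 2, 0],
    [0.58, 0.24, 1.5, 0],
    [0, 0, 1, 0],
    [0, 0, 0, 0],
    [0, 0, 0, 0],
  ],
  gripper=0,
)

```text
time: 24.75
eef_pos: [508.0, 37.6, 146.6]
tool_rot: [0.35, 3.121, 0.0]
wrist_force: [-0.3, -0.1, 0.6]
width: 0.0
```

```bash
python3 st.py
python3 - <<'E'
from cell import bot, eyes
from h import *
o=bot.get_obs();p,d=eyes.snapshot("wrist");K,T=cam_T(eyes,"wrist",o);W=cloud(K,T,d)
cv2.imwrite("pics/w6.png",p[:,:,::-1])
m=(W[...,2]>101)&(W[...,2]<109)&(np.hypot(W[...,0]-507.4,W[...,1]-37.7)<22);q=W[m]
print(o["eef_pos"],o["width"],m.sum(),q.mean(0),(q.max(0)+q.min(0))/2,np.ptp(q,axis=0))
E
```

```text
t24.75 x-111.46 y55.07 z146.60 F -0.2 -0.1 0.6 [ 0.02  0.01 -0.01] [ 1.471 -0.     0.297]
[507.99669239  37.57821954 146.59944463] 0.03259701756546067 1153 [505.15146066  38.77146166 104.00356926] [505.79340029  38.40779277 103.58507482] [19.48816663 21.20921567  5.11513188]
```

View pics/w6.png

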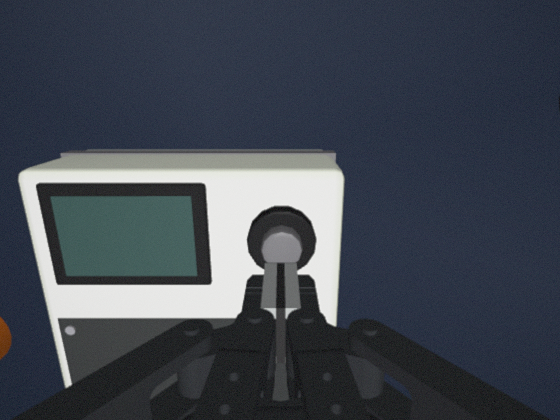

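Request:
servo_tool(
  deltas=[
    [0.05, 0, 0.8, 0],
    [0, 0, 0.8, 0],
    [0, 0, 0.5, 0],
    [0, 0, 0.2, 0],
    [0, 0, 0, 0],
    [0, 0, 0, 0],
  ],
)

```text
time: 25.4
eef_pos: [507.3, 37.8, 122.9]
tool_rot: [0.35, 3.122, 0.0]
wrist_force: [-0.1, 0.2, -1.0]
width: 0.2
```

Request:
servo_tool(
  deltas=[
    [0, 0, 0.1, 0],
    [0, 0, 0.1, 0],
    [0, 0, 0.1, 0],
    [0, 0, 0.1, 0],
    [0, 0, 0.1, 0],
    [0, 0, 0, 0],
  ],
)

```text
time: 26.0
eef_pos: [507.2, 37.8, 117.6]
tool_rot: [-0.35, -3.122, 0.0]
wrist_force: [-0.4, -0.6, 0.4]
width: 0.2
```

Request:
servo_tool(
  deltas=[
    [0, 0, 0.1, 0],
    [0, 0, 0.1, 0],
    [0, 0, 0, 0],
  ],
)

```text
time: 26.3
eef_pos: [507.3, 37.8, 115.8]
tool_rot: [0.35, 3.122, 0.0]
wrist_force: [-0.2, 0.4, 2.0]
width: 0.1
```

Contact at about 116.5. I'll go on down to the end of travel.

Request:
servo_tool(
  deltas=[
    [0, 0, 0.1, 0],
    [0, 0, 0.1, 0],
    [0, 0, 0, 0],
  ],
)

```text
time: 26.6
eef_pos: [507.3, 37.8, 113.8]
tool_rot: [0.35, 3.122, 0.0]
wrist_force: [-0.6, 0.4, 2.5]
width: -0.1
```

Request:
servo_tool(
  deltas=[
    [0, 0, 0.1, 0],
    [0, 0, 0.1, 0],
    [0, 0, 0, 0],
  ],
)

```text
time: 26.9
eef_pos: [507.4, 37.8, 112.1]
tool_rot: [0.35, 3.122, 0.0]
wrist_force: [-0.8, 0.3, 5.1]
width: 0.0
```

Request:
servo_tool(
  deltas=[
    [0, 0, 0.1, 0],
    [0, 0, 0.1, 0],
    [0, 0, 0, 0],
  ],
)

```text
time: 27.2
eef_pos: [507.4, 37.8, 111.8]
tool_rot: [0.35, 3.12, 0.001]
wrist_force: [-7.0, -0.9, 17.7]
width: -0.1
```

Request:
servo_tool(
  deltas=[
    [0, 0, 0, 0],
    [0, 0, -0.2, 0],
    [0, 0, -0.2, 0],
    [0, 0, -0.3, 0],
    [0, 0, -0.5, 0],
    [0, 0, -1, 0],
    [0, 0, -2, 0],
    [0, 0, -3, 0],
    [0, 0, -3, 0],
    [1, 0, -3, 0],
    [3, 0, -1, 0],
    [4, 0, 0, 0],
    [3, 0, 0, 0],
    [1, 0, 0, 0],
    [0, 0, 0, 0],
    [0, 0, 0, 0],
  ],
)

```text
time: 28.8
eef_pos: [391.0, 64.3, 252.0]
tool_rot: [0.349, 3.121, 0.0]
wrist_force: [0.2, -0.9, 0.1]
width: -0.5
```

```bash
python3 st.py
python3 - <<'E'
from cell import bot, eyes
from h import *
c,s=np.cos(-.2232),np.sin(-.2232)
for n in ("top","scene"):
    p,d=eyes.snapshot(n);K,T=cam_T(eyes,n);W=cloud(K,T,d)
    cv2.imwrite(f"pics/{n}7.png",p[:,:,::-1])
    v=W-np.array([604.5,-40.8,0]);X=c*v[...,0]+s*v[...,1];Y=-s*v[...,0]+c*v[...,1]
    m=(np.hypot(X-46,Y+1.5)<15)&(W[...,2]>126)&(W[...,2]<140)
    print(n,m.sum(),X[m].mean(),Y[m].mean(),W[...,2][m].mean())
    m=(np.hypot(X+112,Y-55)<8);print("key z",np.median(W[...,2][m]))
    cv2.imwrite(f"pics/{n}7z.png",cv2.resize(p[120:330,200:370,::-1],None,fx=2.8,fy=2.8,interpolation=cv2.INTER_CUBIC))
E
```

```text
t28.80 x-231.49 y55.25 z252.01 F 0.4 -0.8 0.1 [ 0.03 -0.05  0.  ] [ 1.705 -0.     0.386]
top 66 45.41609152898677 -2.089337717099437 131.61591402120175
key z 104.84922835679458
scene 86 46.61466759199161 -2.5175723762564894 133.37548685560552
key z 107.10876504628942
```

View pics/scene7.png

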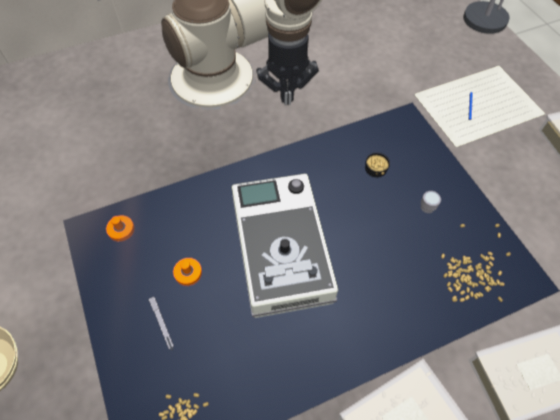

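View pics/top7z.png

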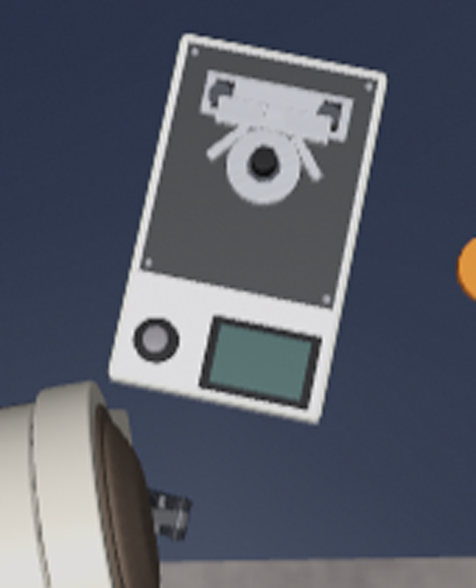

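In both views the standard sits upright in the V (scene (286,247)) and touches both flanks. The key is back up, and the cup, loupe and tweezers have not moved. The arm is clear.

```bash
python3 -c "
from cell import bot
print(bot.finish_job())"
```

```text
the job is handed in; nothing more can be done
None
```

I seated the tile standard in the V, released it and pressed the read key. The job was handed in at about 29 s of the allowed 72 s.

- **Seating:** I set the standard down about 42 mm in front of the port and slid it into the V. It met the right flank first, so I eased it across until it went no deeper. I then held it at about 10 N while rocking it from side to side. Both flanks pushed back, and it stayed at the same depth to within about 0.2 mm. I eased the push to about 7 N, still pressing into the V, before opening the jaws.
- **Read key:** I pressed it about 5 mm down to a firm stop. The force rose from about 5 N to 18 N, and afterwards the cameras put the key top back at its original height.
- **Last checks:** The wrist, scene and top views show the standard upright in the V and touching both flanks. The cup, loupe and tweezers look untouched, and the arm is clear of everything.
- **Disagreements:** The cameras put the knob 0.3–2 mm farther forward and up to about 1 mm farther right than the position I felt with the arm. That is within the calibration error. Contact with the back stop was judged from the constant depth under push, because no camera could see it directly.

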